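Set the seasonings back in the cruet rack, stepping down to the board

TASK

Put the sauce bottle, the pepper mill, the spice jar and the salt shaker that stand in front of the wooden rack back into it, one standing upright in each well, in order of height: the lowest in the end well nearest the glass chopping board, each next one taller, so that a cook at the board can reach over the low ones to the tall. Keep all four upright the whole time, and leave the mug, the glass and the teaspoon as they are.

Things in the scene. Friction and masses are not known exactly. Their poses are not given: they have to be found in the camera images.
- rack: Wooden rack, fixed: base 122 x 384 mm, top 32 mm above the worktop; four round wells, 76 mm across, floors 17 mm above the worktop. Origin on the worktop under the middle of the row of wells; well centres at own x = 0, y = +138, +46, -46, -138 mm. Own x points away from the robot (within 0.15 rad), z up. A thin steel rail runs along the far side at x = +58 mm, its top 54 mm above the worktop.
- sauce_bottle: Glass sauce bottle with a gold cap, 208 mm tall, 58 mm across the body. To the fingers a plain cone above 109 mm height: 58 mm across there, 42 mm at 160, 36 mm at 180, 28 mm at the top. Origin at the centre of its underside, own z up the middle. Weighs 0.22 to 0.38 kg; can swing between the fingers unless held firmly (80 N is firm).
- pepper_mill: Dark wooden pepper mill, 170 mm tall, 58 mm across at most, with a rounded head 48 mm across from 123 to 159 mm height and a small knob (12 mm across) on top. Origin at the centre of its underside, own z up the middle. Weighs 0.14 to 0.25 kg.
- spice_jar: Round spice jar with a green screw cap, 106 mm tall; cap 45 mm across from 85 to 105 mm height, body 44 mm across below. Origin at the centre of its underside, own z up the middle. Weighs 0.09 to 0.16 kg.
- salt_shaker: Glass salt shaker with a pale grey domed cap, 90 mm tall, 44 mm across the body, 34 mm across the cap (which begins 66 mm up and narrows a little at the top). Origin at the centre of its underside, own z up the middle. Stands up to 0.06 rad off plumb by itself. Weighs 0.08 to 0.14 kg.
- board: Clear glass chopping board, 289 x 349 mm and 7 mm thick, with two lemons on it, fixed in place beside one end of the rack, left or right (a fruit basket 160 mm tall stands beside the other end). Origin at the centre of its underside.
- mug: White mug, 93 mm tall, 84 mm across without its handle, standing loose on the worktop behind the rack: leave it. Origin at the centre of its underside.
- glass: Drinking glass, 86 mm tall, 62 mm across, standing loose behind the rack: leave it. Origin at the centre of its underside.
- teaspoon: Teaspoon, 136 mm long and 9 mm high, lying behind the rack: leave it. Origin on the worktop under its middle.
Not all that is in view belongs to the job. Leave any pink or turquoise look-alike of the pepper_mill alone.

How it is judged (in metres and radians):
At the end, for the whole second after the job is handed in: From the end nearest the board: salt shaker, spice jar, pepper mill, sauce bottle, each on the floor of its own well (underside within 5 mm of floor height, centre within 18 mm of the well centre along and across the row), upright within 0.15 rad, at rest (((y of board in the frame of rack below 0 m and (y of sauce_bottle in the frame of rack between 0.12 and 0.156 m and x of sauce_bottle in the frame of rack between -0.018 and 0.018 m and z of sauce_bottle in the frame of rack between 0.012 and 0.022 m) and (y of pepper_mill in the frame of rack between 0.028 and 0.064 m and x of pepper_mill in the frame of rack between -0.018 and 0.018 m and z of pepper_mill in the frame of rack between 0.012 and 0.022 m) and (y of spice_jar in the frame of rack between -0.064 and -0.028 m and x of spice_jar in the frame of rack between -0.018 and 0.018 m and z of spice_jar in the frame of rack between 0.012 and 0.022 m) and (y of salt_shaker in the frame of rack between -0.156 and -0.12 m and x of salt_shaker in the frame of rack between -0.018 and 0.018 m and z of salt_shaker in the frame of rack between 0.012 and 0.022 m)) or (y of board in the frame of rack above 0 m and (y of salt_shaker in the frame of rack between 0.12 and 0.156 m and x of salt_shaker in the frame of rack between -0.018 and 0.018 m and z of salt_shaker in the frame of rack between 0.012 and 0.022 m) and (y of spice_jar in the frame of rack between 0.028 and 0.064 m and x of spice_jar in the frame of rack between -0.018 and 0.018 m and z of spice_jar in the frame of rack between 0.012 and 0.022 m) and (y of pepper_mill in the frame of rack between -0.064 and -0.028 m and x of pepper_mill in the frame of rack between -0.018 and 0.018 m and z of pepper_mill in the frame of rack between 0.012 and 0.022 m) and (y of sauce_bottle in the frame of rack between -0.156 and -0.12 m and x of sauce_bottle in the frame of rack between -0.018 and 0.018 m and z of sauce_bottle in the frame of rack between 0.012 and 0.022 m))) and angle between each of sauce_bottle, pepper_mill, spice_jar, salt_shaker's own z axis and vertical below 0.15 rad and linear speed of each of sauce_bottle, pepper_mill, spice_jar, salt_shaker below 0.02 m/s); the robot touches nothing.
It fails at once if one of the four is tipped by more than 0.5 rad (angle between any of sauce_bottle, pepper_mill, spice_jar, salt_shaker's own z axis and vertical above 0.5 rad).
It fails at once if the mug, the glass or the teaspoon is moved by more than 25 mm (distance of any of mug, glass, teaspoon from where it was at the start of the episode above 0.025 m).
It also fails if it takes over 96 s, if anything falls off the work surface, if the arm or the gripper's body presses on something with over 40 N, if the wrist force passes 120 N, or if a joint passes its speed limit or range.

ROBOT

A 6-joint arm with a two-finger parallel gripper is mounted at the origin on a cart in front of the work surface, level with it; the furniture and walls round the work are solid. World frame = base frame: x ahead of the robot, y to its left, z up, the work surface at z = 0. Lengths are in m, angles in degrees, forces in N, time in s.
With the tool pointing down it reaches from about 0.4 to 0.825 m from the base axis. Payload 7 kg.
Tool frame: the origin (TCP) lies at the very end of the fingers, on their centre line; the grasp point (between the pads) lies hold_point_z behind it (hold_point_z is the distance from the TCP to the grasp point, in m); z points along the fingers, y is the line along which they close (so a half turn about z gives the same grasp; the last joint's range is limited). The gripper opens to 88 mm and grips with 3 to 60 N. Pads are 19 mm wide; open, the fingers measure 130 mm over their backs; the gripper's body (78 mm by 193 mm) begins 47 mm behind the grasp point.
Start: joints at [-54.941, 20.546, 0.682, 0, -70.136, -16.507], TCP at [0.215, -0.64, 0.227] pointing down, gripper open.
Joint ranges: [-176.03, 176.03], [-82.01, 121.73], [-58.28, 71.71], [-173.87, 95.51], [-174.79, -0.11], [-173.66, 173.66]. Speed limits (degrees/s): [136.94, 136.94, 172.46, 180, 180, 180].

INTERFACE

Orientations are given as [roll, pitch, yaw] about the fixed x, y, z axes, in that order (R = Rz(yaw) Ry(pitch) Rx(roll)).
In Python, from plant import get_obs, snapshot, close_job, hold_point_z gives the robot as it stands.
- The arm moves only by the tool play_rows, never from a script. Its argument "commands" is a list that holds one entry, the list of rows, each a list of 7 numbers: the shift along the tool's x, y, z in cm, then the turn, a rotation vector about the tool's x, y, z in degrees, then the opening, from 0 (shut) to 1 (fully open). In form: [[[x, y, z, ax, ay, az, fingers], ...]]. A call has 1 to 20 rows; each row is the pose to reach, as a shift and turn from the pose commanded when the call began, along the tool's axes at that moment; what a row does not reach only later rows make up. A row lasts 1/12 s, in which the tool goes at most 41.7 mm and 7.16 degrees, less where a joint would pass 70% of its speed; a pose out of reach is approached as far as the arm can. A call with a gripper value outside its range is refused whole. The fingers move at their own pace and stop on an object; the grip force is fixed at half the most. Time passes only in rows, so rows that repeat a pose let the fingers close. It gives the time, the measured TCP pose, the force, the opening and the grip force at its end, in the units of the state.
- get_obs(): the state, without advancing time (a new reading comes with each control period).
- snapshot(name): name is "side" or "top" or "wrist"; returns a dict with "frame" (480x640x3 uint8, red, green, blue), "camera_matrix" (3x3 intrinsics, pixels), "origin" and "attitude" of the camera in the world. Camera axes: x right, y down, z forward; pixel columns grow to the right and rows downward; lengths in m; the calibration is good to about 2 mm. The wrist camera is an equidistant fisheye: a pixel r from the principal point sees the ray r / f radians off the axis. A picture is of the moment at which its call begins. There is no depth.
- close_job(): hands the job in; it is judged then, once.
The state is a dict: "clock": time; "joint_pos": joint angles; "qvel": joint speeds; "tau": joint torques, N m; "tool_pos": TCP position; "orientation": TCP orientation; "force": force on the tool from outside, world axes, zero at the start; "moment": the same for the moment, N m; "opening": finger opening in m; "gripper_force": force on a finger pad.
Only numpy, scipy, OpenCV 4.12 (cv2) and the standard library are available. Lean on these libraries where they do the work, as an engineer would, in place of code of your own. Each camera call takes 0.05 s, during which the arm holds its last target. There are 200 camera calls.

## Working session

There is one attempt and no reset: what is moved stays moved. The work goes in short steps, Python scripts to look and compute and a tool call to move; the robot and the scene stay as the last step left them, time stands still between calls to the robot, and variables do not carry over. Pictures are saved under pics/ and viewed, at most 14 in all, crops included, and the job is handed in when it is done.

Besides the shell and the picture viewer there is one more tool, called after "Call:" as a command line: name --argument value ..., lists and objects as JSON in quotes. play_rows: Moves the arm, as the interface text tells. Its arguments: {"type":"object","properties":{"commands":{"type":"array","items":{"type":"array","items":{"type":"array","items":{"type":"number"}}}}},"required":["commands"]}

```bash
mkdir -p pics; ls; python3 - <<'E'
from plant import get_obs,snapshot,hold_point_z
import cv2,pickle
print(hold_point_z,get_obs())
for n in("side","top"):
    s=snapshot(n);pickle.dump(s,open(f"pics/{n}0.pkl","wb"));cv2.imwrite(f"pics/{n}0.png",s["frame"][:,:,::-1])
    print(n,s["camera_matrix"],s["origin"],s["attitude"])
E
```

```text
pics
0.0188 {'clock': 0.0, 'joint_pos': array([-5.49410044e+01,  2.05902977e+01,  6.33789789e-01, -2.08334358e-02,
       -7.01346478e+01, -1.65072638e+01]), 'qvel': array([-0.03914312,  0.01465794, -0.03974877,  0.03107581,  0.11381411,
        0.01886023]), 'tau': array([ 1.39874439e-03, -5.82722354e+01,  2.93060035e+01,  6.99756235e+00,
        7.08594176e-03, -2.12913192e-04]), 'tool_pos': array([ 0.21458818, -0.63947024,  0.22563339]), 'orientation': array([ 1.79907036e+02, -7.12571231e-03, -1.61455357e+02]), 'force': array([ 0.51646533,  0.2069935 , -1.05082254]), 'moment': array([-0.01625254, -0.00655579, -0.01839308]), 'gripper_force': 0.0, 'opening': 0.08753362390748053}
side [[473.26941967   0.         320.41859906]
 [  0.         473.26941967 236.28071537]
 [  0.           0.           1.        ]] [0.17093698 0.86124549 0.86302861] [-131.40638229    0.58107332 -155.22074532]
top [[497.2489563    0.         313.57815953]
 [  0.         497.2489563  247.00038944]
 [  0.           0.           1.        ]] [0.18931729 0.08543997 1.47300019] [-164.75249352    0.27483625 -106.8943182 ]
```

View pics/side0.png

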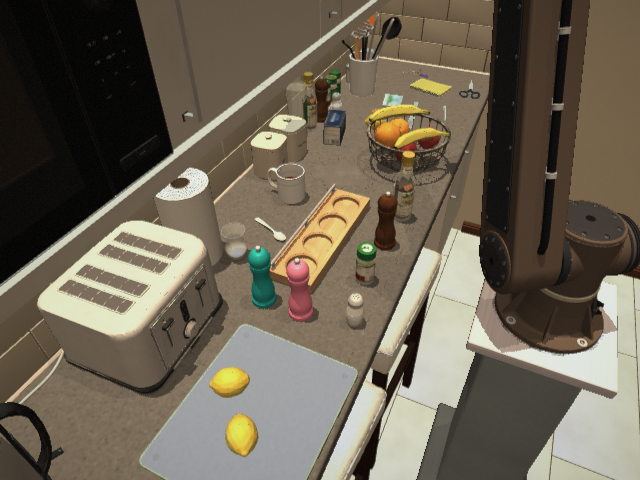

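View pics/top0.png

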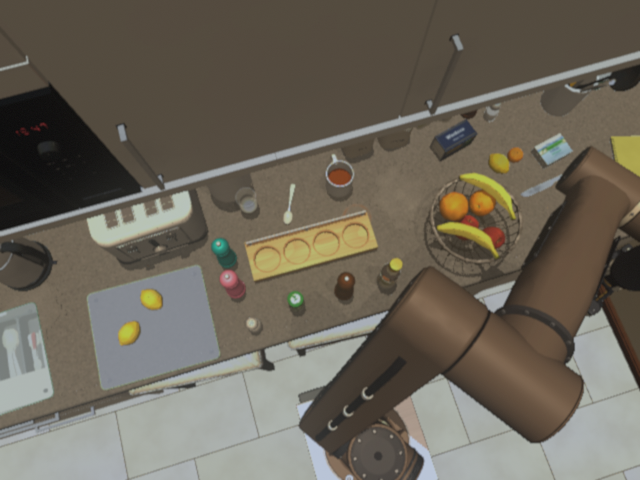

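The side view shows the board at +y, on the left. Salt is at (355,310), spice jar at (366,262), brown mill at (386,220) and sauce at (405,187). The look-alikes to leave are the teal mill at (262,275) and the pink mill at (299,290). The top view agrees: salt (253,325), jar (296,300), mill (345,282), sauce (390,272). I'll check this in a close crop.

```bash
cat > h.py <<'E'
import numpy as np,pickle,cv2
from scipy.spatial.transform import Rotation as R
def load(n): return pickle.load(open(f"pics/{n}.pkl","rb"))
def ray(s,uv):
    K=s["camera_matrix"]; uv=np.atleast_2d(np.float64(uv))
    d=np.c_[(uv-K[:2,2])/[K[0,0],K[1,1]],np.ones(len(uv))]
    return np.array(s["origin"]),d@R.from_euler("xyz",s["attitude"],degrees=True).as_matrix().T
def plane(s,uv,z):
    o,d=ray(s,uv); return o+d*((z-o[2])/d[:,2])[:,None]
def tri(s1,u1,s2,u2):
    o1,d1=ray(s1,u1);o2,d2=ray(s2,u2);d1=d1[0];d2=d2[0]
    t=np.linalg.lstsq(np.c_[d1,-d2],o2-o1,rcond=None)[0]
    a=o1+t[0]*d1;b=o2+t[1]*d2
    return (a+b)/2,np.linalg.norm(a-b)
def proj(s,p):
    K=s["camera_matrix"];c=(np.atleast_2d(p)-s["origin"])@R.from_euler("xyz",s["attitude"],degrees=True).as_matrix()
    return c[:,:2]/c[:,2:]*[K[0,0],K[1,1]]+K[:2,2]
E
python3 - <<'E'
from h import *
t=load("top0");f=t["frame"][190:340,200:420,::-1]
cv2.imwrite("pics/tc.png",cv2.resize(f,None,fx=3.6,fy=3.6,interpolation=cv2.INTER_CUBIC))
s=load("side0");f=s["frame"][140:340,220:430,::-1]
cv2.imwrite("pics/sc.png",cv2.resize(f,None,fx=3,fy=3,interpolation=cv2.INTER_CUBIC))
E
```

```text
(no output)
```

View pics/tc.png

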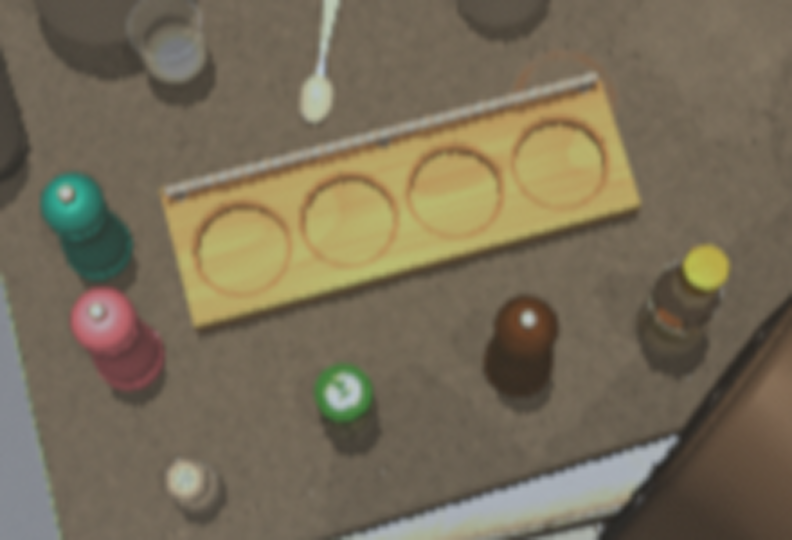

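View pics/sc.png

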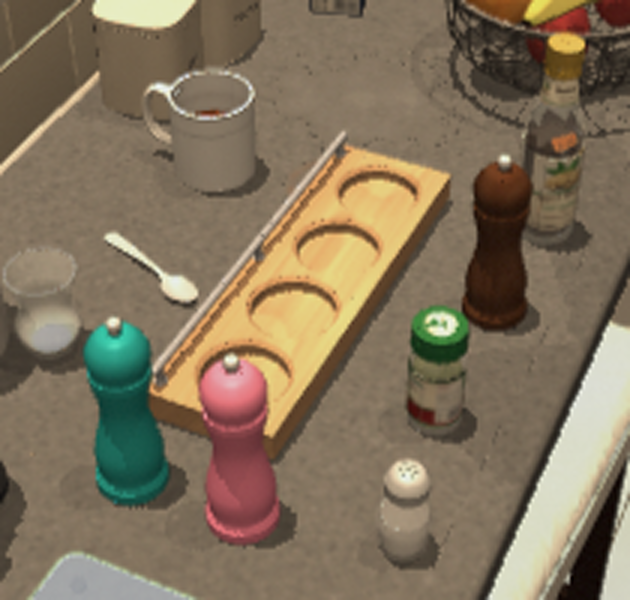

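The crop confirms the choice: plain brown mill, green-capped jar, gold-capped bottle, pale domed salt. The rim centres in the crop are (241,250), (349,221), (455,193) and (559,164).

```bash
python3 - <<'E'
from h import *
t=load("top0");s=load("side0");np.set_printoptions(precision=4,suppress=True)
T=lambda p:(np.float64(p)+.5)/3.6-.5+[200,190]
S=lambda p:(np.float64(p)+.5)/3-.5+[220,140]
w=plane(t,T([(241,250),(349,221),(455,193),(559,164)]),.032);print(w,np.diff(w,axis=0)@[[1,0],[0,1],[0,0]],np.linalg.norm(np.diff(w,axis=0),axis=1))
print("side wells",plane(s,S([(244,385),(293,308),(338,247),(377,194)]),.032))
c=w.mean(0);d=w[0]-w[3];print("rack",c,"yaw",np.degrees(np.arctan2(-d[0],d[1])))
for n,a,b,z in [("jar",(343,393),(441,324),.106),("mill",(528,318),(505,160),.17),("sauce",(706,267),(567,42),.208),("salt",(187,479),(407,465),.09),("pink",(98,311),(232,361),.17),("teal",(67,194),(115,325),.17),("glassbase",(178,60),(50,350),.0)]:
    print(n,*tri(t,T(a),s,S(b)),plane(t,T(a),z),plane(s,S(b),z))
# side-view base centres
for n,b in [("jar",(436,422)),("mill",(495,316)),("sauce",(550,233)),("salt",(404,552)),("pink",(243,527))]: print(n,"base side",plane(s,S(b),0))
print("board edge",plane(t,[(200,268),(218,354)],.007))
# cabinet strip edge
print("strip tri?",tri(t,(320,158),s,(200,105)))
E
```

```text
[[ 0.5723  0.123   0.032 ]
 [ 0.5701  0.0303  0.032 ]
 [ 0.5674 -0.0613  0.032 ]
 [ 0.5661 -0.1523  0.032 ]] [[-0.0023 -0.0927]
 [-0.0026 -0.0916]
 [-0.0013 -0.091 ]] [0.0927 0.0916 0.091 ]
side wells [[ 0.5677  0.1362  0.032 ]
 [ 0.5709  0.0341  0.032 ]
 [ 0.5686 -0.0582  0.032 ]
 [ 0.5664 -0.1461  0.032 ]]
rack [ 0.569  -0.0151  0.032 ] yaw -1.3006205681543597
jar [0.4213 0.0762 0.105 ] 0.0012005399830706304 [[0.4205 0.0761 0.106 ]] [[0.4215 0.0773 0.106 ]]
mill [ 0.4244 -0.0711  0.1646] 0.00018086740260998227 [[ 0.4235 -0.0705  0.17  ]] [[ 0.4223 -0.0639  0.17  ]]
sauce [ 0.4153 -0.2012  0.2067] 0.00034927971071092216 [[ 0.4149 -0.2009  0.208 ]] [[ 0.415  -0.1991  0.208 ]]
salt [0.3956 0.2099 0.0886] 0.002443501730333517 [[0.3942 0.2096 0.09  ]] [[0.3964 0.2112 0.09  ]]
pink [0.5229 0.2341 0.1646] 0.00029802044071687003 [[0.5217 0.2335 0.17  ]] [[0.52   0.2389 0.17  ]]
teal [0.6181 0.2344 0.1633] 0.00040492353253278915 [[0.6162 0.2337 0.17  ]] [[0.6137 0.2404 0.17  ]]
glassbase [ 0.7652  0.1311 -0.0101] 0.0005256529561749296 [[0.7615 0.1309 0.    ]] [[0.758  0.1395 0.    ]]
jar base side [[0.4182 0.0815 0.    ]]
mill base side [[ 0.4161 -0.0622  0.    ]]
sauce base side [[ 0.4066 -0.1958  0.    ]]
salt base side [[ 0.3924  0.218  -0.    ]]
pink base side [[0.5147 0.2467 0.    ]]
board edge [[0.611  0.3237 0.007 ]
 [0.3477 0.3333 0.007 ]]
strip tri? (array([ 0.8066, -0.037 ,  0.3171]), np.float64(0.20262130166990075))
```

Plan, reading the wells from the board end: salt to (0.5715, 0.1235), jar to (0.5695, 0.0315), mill to (0.5675, -0.0605), sauce to (0.5655, -0.1525). The triangulated heights (0.105, 0.165, 0.207, 0.089) match the given sizes. I'll do the sauce first, closing along world x.

Call:
play_rows --commands '[[[0, 0, -2, 0, 0, -3, 1], [0, 0, -4.3, 0, 0, -8, 1], [-3, 3, -4.3, 0, 0, -14, 1], [-6, 6.5, -4.3, 0, 0, -20, 1], [-9, 9.5, -4.3, 0, 0, -26, 1], [-12, 13, -4.3, 0, 0, -32, 1], [-15, 16, -4.3, 0, 0, -38, 1], [-18, 19.5, -4.3, 0, 0, -44, 1], [-21, 22.5, -4.3, 0, 0, -50, 1], [-24, 26, -4.3, 0, 0, -56, 1], [-27, 29, -4.3, 0, 0, -62, 1], [-30, 32.3, -4.3, 0, 0, -68, 1], [-32, 34.4, -4.3, 0, 0, -71.5, 1], [-32.8, 35.3, -4.3, 0, 0, -71.5, 1], [-32.8, 35.3, -4.3, 0, 0, -71.5, 1], [-32.8, 35.3, -4.3, 0, 0, -71.5, 1], [-32.8, 35.3, -4.3, 0, 0, -71.5, 1]]]'

```text
clock: 1.52
tool_pos: [0.4132, -0.2009, 0.2694]
orientation: [180.0, 0.0, -89.9]
force: [0.3, 0.5, 0.3]
opening: 0.0875
gripper_force: 0.0
```

```bash
python3 - <<'E'
from plant import get_obs,snapshot
import cv2,pickle
o=get_obs();print(o["tool_pos"],o["orientation"],o["joint_pos"],o["clock"])
s=snapshot("wrist");pickle.dump(s,open("pics/w1.pkl","wb"));cv2.imwrite("pics/w1.png",s["frame"][:,:,::-1]);print(s["camera_matrix"],s["origin"],s["attitude"])
E
```

```text
[ 0.41317098 -0.20087052  0.26937848] [ 1.79970267e+02  2.05152810e-03 -8.99141175e+01] [-1.25252466e+00 -1.91368645e+00 -2.11369729e+01 -1.43631121e-03
 -7.08064867e+01  1.33888027e+00] 1.5167
[[371.64829954   0.         321.29156527]
 [  0.         371.64829954 245.36920849]
 [  0.           0.           1.        ]] [ 0.41381213 -0.27749099  0.42761343] [ 1.63678350e+02 -6.09613614e-02 -1.79865704e+02]
```

View pics/w1.png

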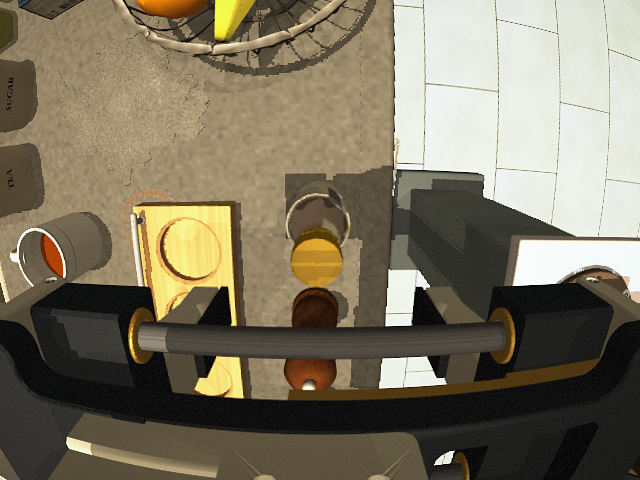

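Wrist view: the gold cap at about (317,258) lies between the fingers, and the end well is at (190,250). I'll cast both to check.

```bash
cat >> h.py <<'E'
def fplane(s,uv,z):
    K=s["camera_matrix"];uv=np.atleast_2d(np.float64(uv))-K[:2,2]
    r=np.linalg.norm(uv,axis=1);th=r/K[0,0]
    d=np.c_[uv/r[:,None]*np.sin(th)[:,None],np.cos(th)]@R.from_euler("xyz",s["attitude"],degrees=True).as_matrix().T
    o=np.array(s["origin"]);return o+d*((z-o[2])/d[:,2])[:,None]
E
python3 - <<'E'
from h import *
w=load("w1");hsv=cv2.cvtColor(w["frame"],cv2.COLOR_RGB2HSV)
m=cv2.inRange(hsv,(15,150,90),(30,255,255));m[:200]=0;m[290:]=0;m[:,:280]=0;m[:,350:]=0
ys,xs=np.nonzero(m);print(xs.min(),xs.max(),ys.min(),ys.max())
# the farther-from-image-axis end is the top: near edge circle
print(fplane(w,[(317,262),(317,258)],.207),fplane(w,[(190,251)],.032))
E
```

```text
291 349 228 287
[[ 0.41609214 -0.20201512  0.207     ]
 [ 0.416089   -0.2046579   0.207     ]] [[ 0.56576354 -0.15451206  0.032     ]]
```

Call:
play_rows --commands '[[[0, -0.25, 1.5, 0, 0, 0, 1], [0, -0.25, 3, 0, 0, 0, 1], [0, -0.25, 5, 0, 0, 0, 1], [0, -0.25, 7, 0, 0, 0, 1], [0, -0.25, 9, 0, 0, 0, 1], [0, -0.25, 10.5, 0, 0, 0, 1], [0, -0.25, 11.5, 0, 0, 0, 1], [0, -0.25, 12, 0, 0, 0, 1], [0, -0.25, 12, 0, 0, 0, 1], [0, -0.25, 12, 0, 0, 0, 0.7], [0, -0.25, 12, 0, 0, 0, 0.5], [0, -0.25, 12, 0, 0, 0, 0.4], [0, -0.25, 12, 0, 0, 0, 0], [0, -0.25, 12, 0, 0, 0, 0], [0, -0.25, 12, 0, 0, 0, 0], [0, -0.25, 12, 0, 0, 0, 0]]]'

```text
clock: 2.9
tool_pos: [0.4159, -0.2008, 0.1497]
orientation: [-180.0, 0.0, -89.9]
force: [-0.2, -0.1, 0.6]
opening: 0.0463
gripper_force: 0.0
```

Call:
play_rows --commands '[[[0, 0, 0, 0, 0, 0, 0], [0, 0, 0, 0, 0, 0, 0], [0, 0, 0, 0, 0, 0, 0], [0, 0, 0, 0, 0, 0, 0], [0, 0, 0, 0, 0, 0, 0], [0, 0, 0, 0, 0, 0, 0], [0, 0, 0, 0, 0, 0, 0], [0, 0, 0, 0, 0, 0, 0], [0, 0, -0.1, 0, 0, 0, 0], [0, 0, -0.3, 0, 0, 0, 0], [0, 0, -0.6, 0, 0, 0, 0], [0, 0, -1, 0, 0, 0, 0], [0, 0, -1.4, 0, 0, 0, 0], [0, 0, -1.7, 0, 0, 0, 0], [0, 0, -2, 0, 0, 0, 0], [0, 0, -2, 0, 0, 0, 0]]]'

```text
clock: 4.23
tool_pos: [0.4163, -0.201, 0.1703]
orientation: [-179.9, -0.0, -89.9]
force: [-0.1, -0.4, -2.3]
opening: 0.0426
gripper_force: 29.5
```

Call:
play_rows --commands '[[[0, 0, -0.4, 0, 0, 0, 0], [0, 0, -1.2, 0, 0, 0, 0], [0, 0, -2.2, 0, 0, 0, 0], [0, 0, -3.2, 0, 0, 0, 0], [0, 0, -4.2, 0, 0, 0, 0], [0, 0, -4.8, 0, 0, 0, 0], [-0.1, -0.2, -5, 0, 0, 0, 0], [-0.3, -0.8, -5, 0, 0, 0, 0], [-0.6, -1.8, -5, 0, 0, 0, 0], [-1, -3, -5, 0, 0, 0, 0], [-1.5, -4.4, -5, 0, 0, 0, 0], [-2, -6, -5, 0, 0, 0, 0], [-2.5, -7.6, -5, 0, 0, 0, 0], [-3, -9.2, -5, 0, 0, 0, 0], [-3.5, -10.8, -5, 0, 0, 0, 0], [-4, -12.3, -5, 0, 0, 0, 0], [-4.4, -13.5, -5, 0, 0, 0, 0], [-4.7, -14.4, -5, 0, 0, 0, 0], [-4.8, -14.8, -5, 0, 0, 0, 0], [-4.9, -14.95, -5, 0, 0, 0, 0]]]'

```text
clock: 5.9
tool_pos: [0.566, -0.1514, 0.2189]
orientation: [179.9, -0.0, -89.9]
force: [-0.7, 0.1, -2.0]
opening: 0.0426
gripper_force: 29.5
```

```bash
python3 - <<'E'
from plant import get_obs,snapshot
import cv2,pickle
print(get_obs()["tool_pos"])
fs=[]
for n in("top","side"):
    s=snapshot(n);pickle.dump(s,open(f"pics/{n}2.pkl","wb"));f=s["frame"][:,:,::-1]
    fs.append(cv2.resize(f[140:340,200:420] if n=="top" else f[60:260,220:440],None,fx=1.8,fy=2.5 if 0 else 1.8,interpolation=cv2.INTER_CUBIC))
cv2.imwrite("pics/c2.png",cv2.hconcat(fs))
E
```

```text
[ 0.56595097 -0.15141647  0.21891398]
```

View pics/c2.png

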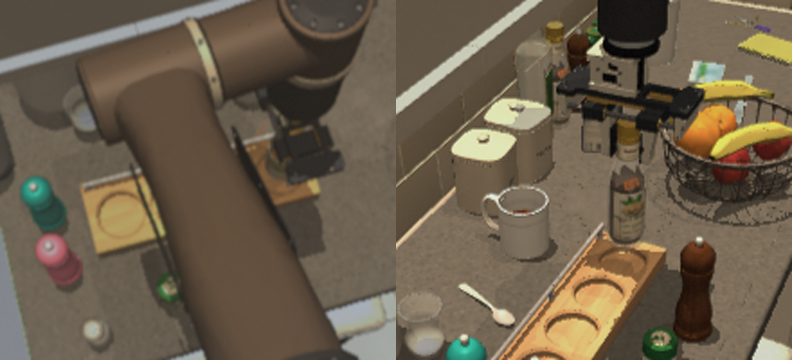

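The bottle hangs upright over the end well (crop (627,200)). Next I lower it.

Call:
play_rows --commands '[[[0, 0, 0, 0, 0, 0, 0], [0, 0, 0, 0, 0, 0, 0], [0, 0, 0.4, 0, 0, 0, 0], [0, 0, 1, 0, 0, 0, 0], [0, 0, 1.7, 0, 0, 0, 0], [0, 0, 2.4, 0, 0, 0, 0], [0, 0, 3.1, 0, 0, 0, 0], [0, 0, 3.7, 0, 0, 0, 0], [0, 0, 4.2, 0, 0, 0, 0], [0, 0, 4.6, 0, 0, 0, 0], [0, 0, 4.85, 0, 0, 0, 0], [0, 0, 5, 0, 0, 0, 0], [0, 0, 5.1, 0, 0, 0, 0], [0, 0, 5.15, 0, 0, 0, 0], [0, 0, 5.15, 0, 0, 0, 0]]]'

```text
clock: 7.25
tool_pos: [0.5654, -0.1517, 0.1682]
orientation: [-180.0, -0.0, -89.9]
force: [-0.2, 0.0, -2.5]
opening: 0.0425
gripper_force: 29.5
```

Call:
play_rows --commands '[[[0, 0, 0.1, 0, 0, 0, 0], [0, 0, 0.15, 0, 0, 0, 0], [0, 0, 0.2, 0, 0, 0, 0], [0, 0, 0.2, 0, 0, 0, 0], [0, 0, 0.2, 0, 0, 0, 0.55], [0, 0, 0.2, 0, 0, 0, 0.6], [0, 0, 0.2, 0, 0, 0, 0.7], [0, 0, 0.2, 0, 0, 0, 0.7], [0, 0, 0.2, 0, 0, 0, 0.7], [0, 0, 0.2, 0, 0, 0, 0.7], [0, 0, 0.2, 0, 0, 0, 0.7], [0, 0, 0.2, 0, 0, 0, 0.7]]]'

```text
clock: 8.25
tool_pos: [0.5653, -0.1518, 0.166]
orientation: [180.0, -0.0, -89.9]
force: [0.6, 0.4, -0.5]
opening: 0.0616
gripper_force: 0.0
```

Call:
play_rows --commands '[[[0, 0, -0.6, 0, 0, 0, 0.7], [0, 0, -1.8, 0, 0, 0, 0.7], [0, 0, -3.3, 0, 0, 0, 0.7], [0, 0, -5, 0, 0, 0, 0.7], [0, 0, -6.8, 0, 0, 0, 0.7], [0, 0, -7.7, 0, 0, 0, 0.7], [-0.5, 0.8, -8, 0, 0, 0, 1], [-1.5, 2.6, -8, 0, 0, 0, 1], [-2.9, 5, -8, 0, 0, 0, 1], [-4.3, 7.5, -8, 0, 0, 0, 1], [-5.7, 10, -8, 0, 0, 0, 1], [-7, 12.2, -8, 0, 0, 0, 1], [-7.8, 13.6, -8, 0, 0, 0, 1], [-8.1, 14.15, -8, 0, 0, 0, 1], [-8.1, 14.15, -8, 0, 0, 0, 1], [-8.1, 14.15, -8, 0, 0, 0, 1]]]'

```text
clock: 9.58
tool_pos: [0.4239, -0.0708, 0.2462]
orientation: [-180.0, 0.0, -89.9]
force: [-0.2, -0.0, -0.0]
opening: 0.0879
gripper_force: 0.0
```

```bash
python3 - <<'E'
from plant import get_obs,snapshot
import cv2,pickle
s=snapshot("wrist");pickle.dump(s,open("pics/w3.pkl","wb"));cv2.imwrite("pics/w3.png",s["frame"][:,:,::-1])
E
```

```text
(no output)
```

View pics/w3.png

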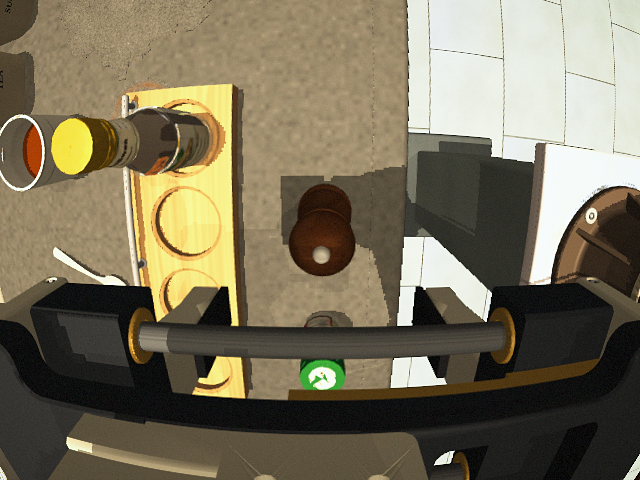

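The bottle stands in its end well. The mill knob at (321,255) casts to about y = -0.071, centred between the fingers. Descending.

Call:
play_rows --commands '[[[0, 0, 1, 0, 0, 0, 1], [0, 0, 3, 0, 0, 0, 1], [0, 0, 5, 0, 0, 0, 1], [0, 0, 7, 0, 0, 0, 1], [0, 0, 9, 0, 0, 0, 1], [0, 0, 10.8, 0, 0, 0, 1], [0, 0, 12, 0, 0, 0, 1], [0, 0, 12.4, 0, 0, 0, 0.9], [0, 0, 12.4, 0, 0, 0, 0.7], [0, 0, 12.4, 0, 0, 0, 0], [0, 0, 12.4, 0, 0, 0, 0], [0, 0, 12.4, 0, 0, 0, 0], [0, 0, 12.4, 0, 0, 0, 0], [0, 0, 12.4, 0, 0, 0, 0], [0, 0, 12.4, 0, 0, 0, 0], [0, 0, 12.4, 0, 0, 0, 0], [0, 0, 12.4, 0, 0, 0, 0], [0, 0, 12.4, 0, 0, 0, 0]]]'

```text
clock: 11.13
tool_pos: [0.4241, -0.0708, 0.1226]
orientation: [-179.9, 0.0, -89.9]
force: [-0.5, 0.6, 6.1]
opening: 0.0468
gripper_force: 30.0
```

Call:
play_rows --commands '[[[0, 0, -0.2, 0, 0, 0, 0], [0, 0, -0.7, 0, 0, 0, 0], [0, 0, -1.7, 0, 0, 0, 0], [0, 0, -3, 0, 0, 0, 0], [0, 0, -4.4, 0, 0, 0, 0], [0, 0, -5.8, 0, 0, 0, 0], [0, 0, -6.7, 0, 0, 0, 0], [0, -0.2, -7, 0, 0, 0, 0], [0, -0.9, -7, 0, 0, 0, 0], [-0.1, -2, -7, 0, 0, 0, 0], [-0.3, -3.5, -7, 0, 0, 0, 0], [-0.4, -5.2, -7, 0, 0, 0, 0], [-0.5, -7, -7, 0, 0, 0, 0], [-0.6, -8.8, -7, 0, 0, 0, 0], [-0.7, -10.5, -7, 0, 0, 0, 0], [-0.8, -12, -7, 0, 0, 0, 0], [-0.9, -13.2, -7, 0, 0, 0, 0], [-1, -14, -7, 0, 0, 0, 0], [-1, -14.35, -7, 0, 0, 0, 0], [-1, -14.35, -7, 0, 0, 0, 0]]]'

```text
clock: 12.8
tool_pos: [0.5676, -0.0608, 0.1912]
orientation: [179.9, -0.0, -90.0]
force: [-0.4, -0.1, -1.0]
opening: 0.0465
gripper_force: 30.0
```

Call:
play_rows --commands '[[[0, 0, 0, 0, 0, 0, 0], [0, 0, 0.4, 0, 0, 0, 0], [0, 0, 1.1, 0, 0, 0, 0], [0, 0, 2, 0, 0, 0, 0], [0, 0, 3, 0, 0, 0, 0], [0, 0, 3.9, 0, 0, 0, 0], [0, 0, 4.6, 0, 0, 0, 0], [0, 0, 5, 0, 0, 0, 0], [0, 0, 5.15, 0, 0, 0, 0], [0, 0, 5.2, 0, 0, 0, 0], [0, 0, 5.2, 0, 0, 0, 0]]]'

```text
clock: 13.72
tool_pos: [0.5675, -0.0607, 0.1401]
orientation: [-180.0, 0.0, -89.9]
force: [0.0, -0.3, -0.9]
opening: 0.0468
gripper_force: 30.0
```

Call:
play_rows --commands '[[[0, 0, 0.05, 0, 0, 0, 0], [0, 0, 0.1, 0, 0, 0, 0], [0, 0, 0.1, 0, 0, 0, 0.55], [0, 0, 0.1, 0, 0, 0, 0.65], [0, 0, 0.1, 0, 0, 0, 0.75], [0, 0, 0.1, 0, 0, 0, 0.8], [0, 0, 0.1, 0, 0, 0, 0.8], [0, 0, 0.1, 0, 0, 0, 0.8], [0, 0, 0.1, 0, 0, 0, 0.8], [0, 0, -0.4, 0, 0, 0, 0.8], [0, 0, -1.4, 0, 0, 0, 0.8], [0, 0, -3, 0, 0, 0, 0.8], [0, 0, -5, 0, 0, 0, 0.8], [0, 0, -7, 0, 0, 0, 0.8], [0, 0, -7.5, 0, 0, 0, 0.8]]]'

```text
clock: 14.97
tool_pos: [0.5691, -0.0608, 0.2196]
orientation: [-179.7, -0.0, -89.9]
force: [0.5, 0.4, 0.6]
opening: 0.07
gripper_force: 0.0
```

Call:
play_rows --commands '[[[-0.6, 0.7, 0, 0, 0, 0, 1], [-2, 2.2, 0, 0, 0, 0, 1], [-4, 4.3, 0, 0, 0, 0, 1], [-6, 6.4, 0, 0, 0, 0, 1], [-8, 8.5, 0, 0, 0, 0, 1], [-10, 10.6, 0, 0, 0, 0, 1], [-12, 12.7, 0, 0, 0, 0, 1], [-13.3, 14.2, 0, 0, 0, 0, 1], [-13.7, 14.65, 0, 0, 0, 0, 1], [-13.7, 14.65, 0, 0, 0, 0, 1], [-13.7, 14.65, 0, 0, 0, 0, 1]]]'

```text
clock: 15.88
tool_pos: [0.4206, 0.0763, 0.2152]
orientation: [-180.0, 0.0, -89.9]
force: [-0.5, 0.1, -0.1]
opening: 0.088
gripper_force: 0.0
```

```bash
python3 - <<'E'
from plant import get_obs,snapshot
from h import *
s=snapshot("wrist");pickle.dump(s,open("pics/w4.pkl","wb"));cv2.imwrite("pics/w4.png",s["frame"][:,:,::-1])
m=cv2.inRange(cv2.cvtColor(s["frame"],cv2.COLOR_RGB2HSV),(50,120,50),(75,255,255))
n,l,st,c=cv2.connectedComponentsWithStats(m)
for i in range(1,n):
    if st[i,4]>150: print(st[i],c[i],fplane(s,c[i],.105))
print(get_obs()["tool_pos"])
E
```

```text
[ 289  211   59   59 1733] [317.46624351 239.76687825] [[0.42371077 0.07387854 0.105     ]]
[0.42088641 0.07598024 0.21504513]
```

View pics/w4.png

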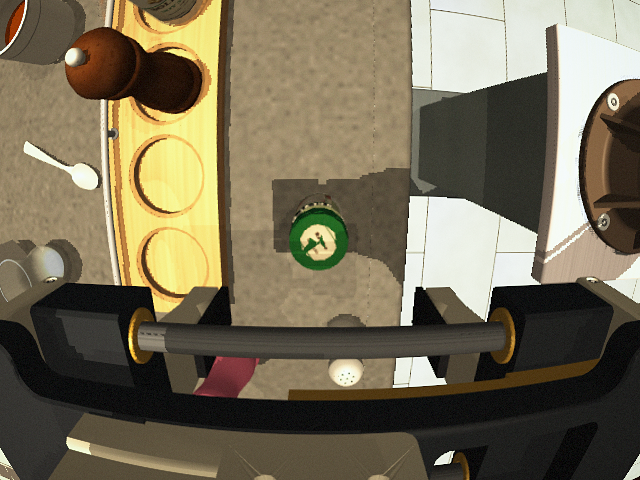

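The mill is in its well at (165,80). The jar's cap is centred at (318,240). The next two wells show at (168,177) and (173,262).

Call:
play_rows --commands '[[[0, -0.1, 1, 0, 0, 0, 1], [0, -0.15, 3, 0, 0, 0, 1], [0, -0.15, 5, 0, 0, 0, 1], [0, -0.15, 7, 0, 0, 0, 1], [0, -0.15, 9, 0, 0, 0, 1], [0, -0.15, 11, 0, 0, 0, 1], [0, -0.15, 12.8, 0, 0, 0, 1], [0, -0.15, 13.8, 0, 0, 0, 1], [0, -0.15, 14, 0, 0, 0, 0.8], [0, -0.15, 14, 0, 0, 0, 0.6], [0, -0.15, 14, 0, 0, 0, 0], [0, -0.15, 14, 0, 0, 0, 0], [0, -0.15, 14, 0, 0, 0, 0], [0, -0.15, 14, 0, 0, 0, 0], [0, -0.15, 14, 0, 0, 0, 0], [0, -0.15, 14, 0, 0, 0, 0], [0, -0.15, 14, 0, 0, 0, 0], [0, -0.15, 14, 0, 0, 0, 0], [0, -0.15, 14, 0, 0, 0, 0]]]'

```text
clock: 17.52
tool_pos: [0.4225, 0.0763, 0.0754]
orientation: [-180.0, 0.0, -89.9]
force: [0.3, -0.8, 5.7]
opening: 0.044
gripper_force: 30.0
```

```bash
python3 - <<'E'
from h import *
s=load("w4");print(fplane(s,[(168,177),(173,262)],.032))
E
```

```text
[[0.56990962 0.03086104 0.032     ]
 [0.57287578 0.1178789  0.032     ]]
```

Call:
play_rows --commands '[[[0, 0, -0.2, 0, 0, 0, 0], [0, 0, -0.7, 0, 0, 0, 0], [0, 0, -1.7, 0, 0, 0, 0], [0, 0, -3, 0, 0, 0, 0], [0, 0, -4.4, 0, 0, 0, 0], [0, 0, -5.8, 0, 0, 0, 0], [0, 0, -6.7, 0, 0, 0, 0], [0.1, -0.2, -7, 0, 0, 0, 0], [0.3, -0.9, -7, 0, 0, 0, 0], [0.6, -2, -7, 0, 0, 0, 0], [1.1, -3.5, -7, 0, 0, 0, 0], [1.6, -5.2, -7, 0, 0, 0, 0], [2.1, -7, -7, 0, 0, 0, 0], [2.7, -8.8, -7, 0, 0, 0, 0], [3.2, -10.5, -7, 0, 0, 0, 0], [3.7, -12.2, -7, 0, 0, 0, 0], [4.1, -13.5, -7, 0, 0, 0, 0], [4.4, -14.4, -7, 0, 0, 0, 0], [4.45, -14.7, -7, 0, 0, 0, 0], [4.45, -14.7, -7, 0, 0, 0, 0]]]'

```text
clock: 19.18
tool_pos: [0.5694, 0.0312, 0.1438]
orientation: [179.9, -0.0, -90.0]
force: [0.3, 0.6, -1.7]
opening: 0.0449
gripper_force: 30.0
```

Call:
play_rows --commands '[[[0, 0, 0, 0, 0, 0, 0], [0, 0, 0.4, 0, 0, 0, 0], [0, 0, 1.1, 0, 0, 0, 0], [0, 0, 2, 0, 0, 0, 0], [0, 0, 3, 0, 0, 0, 0], [0, 0, 3.9, 0, 0, 0, 0], [0, 0, 4.6, 0, 0, 0, 0], [0, 0, 5, 0, 0, 0, 0], [0, 0, 5.15, 0, 0, 0, 0], [0, 0, 5.2, 0, 0, 0, 0], [0, 0, 5.2, 0, 0, 0, 0]]]'

```text
clock: 20.1
tool_pos: [0.5694, 0.0318, 0.0932]
orientation: [-180.0, 0.0, -89.9]
force: [-0.0, -0.1, -2.3]
opening: 0.0444
gripper_force: 30.0
```

Call:
play_rows --commands '[[[0, 0, 0.05, 0, 0, 0, 0], [0, 0, 0.1, 0, 0, 0, 0], [0, 0, 0.1, 0, 0, 0, 0.53], [0, 0, 0.1, 0, 0, 0, 0.6], [0, 0, 0.1, 0, 0, 0, 0.7], [0, 0, 0.1, 0, 0, 0, 0.75], [0, 0, 0.1, 0, 0, 0, 0.75], [0, 0, 0.1, 0, 0, 0, 0.75], [0, 0, 0.1, 0, 0, 0, 0.75], [0, 0, -0.4, 0, 0, 0, 0.75], [0, 0, -1.4, 0, 0, 0, 0.75], [0, 0, -3, 0, 0, 0, 0.75], [0, 0, -5, 0, 0, 0, 0.75], [0, 0, -7, 0, 0, 0, 0.75], [0, 0, -9, 0, 0, 0, 0.75], [0, 0, -11, 0, 0, 0, 0.75], [0, 0, -11.5, 0, 0, 0, 0.75], [0, 0, -11.5, 0, 0, 0, 0.75]]]'

```text
clock: 21.6
tool_pos: [0.5703, 0.032, 0.2109]
orientation: [-179.8, 0.1, -89.9]
force: [0.2, -0.5, -0.5]
opening: 0.0655
gripper_force: 0.0
```

Call:
play_rows --commands '[[[-0.7, 0.7, 0, 0, 0, 1, 1], [-2, 2, 0, 0, 0, 4, 1], [-4, 4, 0, 0, 0, 9, 1], [-6, 5.9, 0, 0, 0, 14, 1], [-8, 7.8, 0, 0, 0, 19, 1], [-10, 9.7, 0, 0, 0, 24, 1], [-12, 11.7, 0, 0, 0, 29, 1], [-14, 13.7, 0, 0, 0, 34, 1], [-16, 15.6, 0, 0, 0, 39, 1], [-17.4, 17, 0, 0, 0, 43, 1], [-17.8, 17.4, 0, 0, 0, 45, 1], [-17.8, 17.4, 0, 0, 0, 45, 1], [-17.8, 17.4, 0, 0, 0, 45, 1]]]'

```text
clock: 22.68
tool_pos: [0.3946, 0.2095, 0.2077]
orientation: [180.0, -0.0, -134.8]
force: [0.0, 1.0, -0.4]
opening: 0.088
gripper_force: 0.0
```

```bash
python3 - <<'E'
from plant import get_obs,snapshot
from h import *
s=snapshot("wrist");pickle.dump(s,open("pics/w5.pkl","wb"));cv2.imwrite("pics/w5.png",s["frame"][:,:,::-1])
print(get_obs()["tool_pos"],get_obs()["orientation"])
E
```

```text
[0.39494311 0.2092941  0.20772313] [-1.79998360e+02 -4.01474037e-02 -1.34845027e+02]
```

View pics/w5.png

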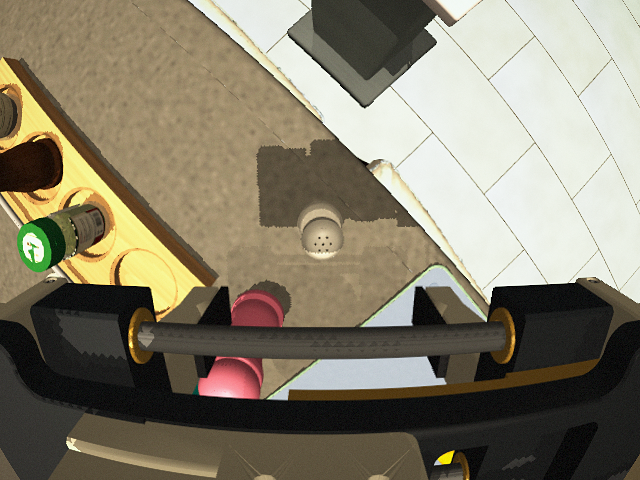

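The jar is in its well at (85,222). The salt's dome is at (322,239), between the fingers.

```bash
python3 - <<'E'
from h import *
s=load("w5");print(fplane(s,[(322,240)],.085),fplane(s,[(322,238)],.078),fplane(s,[(150,280)],.032))
E
```

```text
[[0.3957774  0.21061154 0.085     ]] [[0.39595012 0.21081376 0.078     ]] [[0.56324557 0.125351   0.032     ]]
```

Call:
play_rows --commands '[[[0, 0, 1, 0, 0, 0, 1], [0, 0, 3, 0, 0, 0, 1], [0, 0, 5.5, 0, 0, 0, 1], [0, 0, 8, 0, 0, 0, 1], [0, 0, 10.5, 0, 0, 0, 1], [0, 0, 13, 0, 0, 0, 1], [0, 0, 15, 0, 0, 0, 1], [0, 0, 16.6, 0, 0, 0, 1], [0, 0, 17.2, 0, 0, 0, 1], [0, 0, 17.4, 0, 0, 0, 0.8], [0, 0, 17.4, 0, 0, 0, 0.6], [0, 0, 17.4, 0, 0, 0, 0], [0, 0, 17.4, 0, 0, 0, 0], [0, 0, 17.4, 0, 0, 0, 0], [0, 0, 17.4, 0, 0, 0, 0], [0, 0, 17.4, 0, 0, 0, 0], [0, 0, 17.4, 0, 0, 0, 0], [0, 0, 17.4, 0, 0, 0, 0], [0, 0, 17.4, 0, 0, 0, 0], [0, 0, 17.4, 0, 0, 0, 0]]]'

```text
clock: 24.4
tool_pos: [0.3953, 0.2098, 0.0344]
orientation: [-180.0, 0.0, -134.9]
force: [-0.5, -0.6, 5.5]
opening: 0.0395
gripper_force: 30.0
```

Call:
play_rows --commands '[[[0, 0, -0.2, 0, 0, 0, 0], [0, 0, -0.7, 0, 0, 0, 0], [0, 0, -1.7, 0, 0, 0, 0], [0, 0, -3, 0, 0, 0, 0], [0, 0, -4.6, 0, 0, 0, 0], [0, 0, -6.4, 0, 0, 0, 0], [0, 0, -8.2, 0, 0, 0, 0], [0, 0, -10, 0, 0, 0, 0], [0, 0, -11.6, 0, 0, 0, 0], [0, 0, -13, 0, 0, 0, 0], [0, 0, -13.8, 0, 0, 0, 0], [0, 0, -14, 0, 0, 0, 0], [0, 0, -14, 0, 0, 0, 0]]]'

```text
clock: 25.48
tool_pos: [0.3949, 0.2097, 0.1742]
orientation: [180.0, 0.0, -135.0]
force: [-0.3, -0.3, -1.6]
opening: 0.0398
gripper_force: 29.5
```

Call:
play_rows --commands '[[[-0.1, -0.2, 0, 0, 0, -0.5, 0], [-0.3, -0.9, 0, 0, 0, -2, 0], [-0.7, -2, 0, 0, 0, -5, 0], [-1.2, -3.4, 0, 0, 0, -8, 0], [-1.7, -5, 0, 0, 0, -12, 0], [-2.3, -6.7, 0, 0, 0, -16, 0], [-2.9, -8.4, 0, 0, 0, -20, 0], [-3.5, -10.1, 0, 0, 0, -24, 0], [-4.1, -11.8, 0, 0, 0, -28, 0], [-4.7, -13.5, 0, 0, 0, -32, 0], [-5.2, -15.1, 0, 0, 0, -36, 0], [-5.7, -16.6, 0, 0, 0, -40, 0], [-6.1, -17.7, 0, 0, 0, -43, 0], [-6.3, -18.3, 0, 0, 0, -44.5, 0], [-6.35, -18.5, 0, 0, 0, -45, 0], [-6.35, -18.5, 0, 0, 0, -45, 0]]]'

```text
clock: 26.82
tool_pos: [0.5706, 0.1232, 0.1725]
orientation: [179.9, -0.1, -90.0]
force: [-0.3, 0.8, -0.7]
opening: 0.04
gripper_force: 29.5
```

```bash
python3 - <<'E'
from plant import get_obs,snapshot
from h import *
print(get_obs()["tool_pos"])
fs=[]
for n in("top","side"):
    s=snapshot(n);pickle.dump(s,open(f"pics/{n}6.pkl","wb"));f=s["frame"][:,:,::-1]
    fs.append(cv2.resize(f[180:340,180:380] if n=="top" else f[140:300,220:420],None,fx=2,fy=2,interpolation=cv2.INTER_CUBIC))
cv2.imwrite("pics/c6.png",cv2.hconcat(fs))
E
```

```text
[0.57057034 0.12321606 0.17254521]
```

View pics/c6.png

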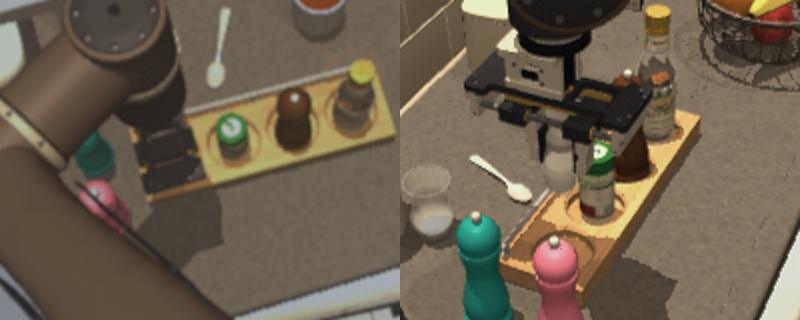

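All three placed items stand in their wells: (352,95), (294,120) and (232,140) in the left crop. The salt hangs upright over the last one. Lowering.

Call:
play_rows --commands '[[[0, 0, 0.4, 0, 0, 0, 0], [0, 0, 1.2, 0, 0, 0, 0], [0, 0, 2.4, 0, 0, 0, 0], [0, 0, 3.8, 0, 0, 0, 0], [0, 0, 5.3, 0, 0, 0, 0], [0, 0, 6.8, 0, 0, 0, 0], [0, 0, 8.2, 0, 0, 0, 0], [0, 0, 9.4, 0, 0, 0, 0], [0, 0, 10.4, 0, 0, 0, 0], [0, 0, 11.1, 0, 0, 0, 0], [0, 0, 11.5, 0, 0, 0, 0], [0, 0, 11.8, 0, 0, 0, 0], [0, 0, 12, 0, 0, 0, 0], [0, 0, 12, 0, 0, 0, 0]]]'

```text
clock: 28.08
tool_pos: [0.5709, 0.1239, 0.0541]
orientation: [-180.0, 0.0, -89.9]
force: [0.4, 0.0, -0.9]
opening: 0.0393
gripper_force: 29.5
```

Base is about 2.5 mm above the floor. I'll lower 2 mm more, release and rise.

Call:
play_rows --commands '[[[0, 0, 0.1, 0, 0, 0, 0], [0, 0, 0.2, 0, 0, 0, 0], [0, 0, 0.25, 0, 0, 0, 0], [0, 0, 0.25, 0, 0, 0, 0], [0, 0, 0.25, 0, 0, 0, 0.48], [0, 0, 0.25, 0, 0, 0, 0.54], [0, 0, 0.25, 0, 0, 0, 0.6], [0, 0, 0.25, 0, 0, 0, 0.63], [0, 0, 0.25, 0, 0, 0, 0.63], [0, 0, 0.25, 0, 0, 0, 0.63], [0, 0, 0.25, 0, 0, 0, 0.63], [0, 0, -0.2, 0, 0, 0, 0.63], [0, 0, -1, 0, 0, 0, 0.63], [0, 0, -2.2, 0, 0, 0, 0.63], [0, 0, -4, 0, 0, 0, 0.63], [0, 0, -6, 0, 0, 0, 0.63], [0, 0, -9, 0, 0, 0, 0.63], [0, 0, -12, 0, 0, 0, 0.63], [0, 0, -15, 0, 0, 0, 0.63], [0, 0, -18, 0, 0, 0, 0.63]]]'

```text
clock: 29.75
tool_pos: [0.5706, 0.1236, 0.2366]
orientation: [-180.0, 0.0, -89.9]
force: [0.6, 0.8, -0.7]
opening: 0.055
gripper_force: 0.0
```

Call:
play_rows --commands '[[[0, 1, -1, 0, 0, 0, 0.63], [0, 3, -1, 0, 0, 0, 0.63], [0, 5, -1, 0, 0, 0, 0.63], [0, 7, -1, 0, 0, 0, 0.63], [0, 9, -1, 0, 0, 0, 0.63], [0, 11, -1, 0, 0, 0, 0.63], [0, 12, -1, 0, 0, 0, 0.63], [0, 12, -1, 0, 0, 0, 0.63], [0, 12, -1, 0, 0, 0, 0.63]]]'

```text
clock: 30.5
tool_pos: [0.4509, 0.124, 0.2449]
orientation: [-179.9, 0.1, -89.9]
force: [-0.2, -0.5, -0.2]
opening: 0.0551
gripper_force: 0.0
```

```bash
python3 - <<'E'
from plant import get_obs,snapshot
from h import *
print(get_obs()["tool_pos"])
fs=[]
for n in("wrist","side"):
    s=snapshot(n);pickle.dump(s,open(f"pics/{n}7.pkl","wb"));f=s["frame"][:,:,::-1]
    fs.append(cv2.resize(f[0:400,0:400] if n=="wrist" else f[120:320,220:420],(400,400),interpolation=cv2.INTER_CUBIC))
cv2.imwrite("pics/c7.png",cv2.hconcat(fs))
E
```

```text
[0.45092179 0.12396677 0.24494006]
```

View pics/c7.png

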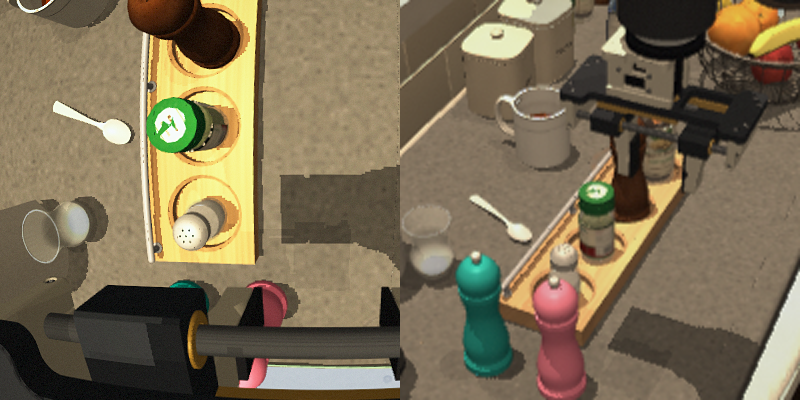

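All four stand upright: jar at (200,125) and salt at (205,212) in the left crop, and the others untouched. A numeric check of the tops:

```bash
python3 - <<'E'
from h import *
a=load("wrist7")
P=[("salt",a,(189,231),.105,138),("jar",a,(174,124),.122,46),("mill",load("w4"),(76,57),.184,-46),("sauce",load("w3"),(80,145),.224,-138)]
for n,s,u,z,y in P:
    p=fplane(s,u,z)[0];d=p[:2]-[.5687,-.0145];t=np.radians(-1.3)
    print(n,p,"rack xy mm",1000*np.array([np.cos(t)*d[0]+np.sin(t)*d[1],-np.sin(t)*d[0]+np.cos(t)*d[1]]),y)
E
```

```text
salt [0.56559268 0.12218564 0.105     ] rack xy mm [ -6.20755091 136.57996245] 138
jar [0.56697755 0.03101287 0.122     ] rack xy mm [-2.75457623 45.4620802 ] 46
mill [ 0.56496824 -0.05944558  0.184     ] rack xy mm [ -2.71110577 -45.01867207] -46
sauce [ 0.55876891 -0.15241818  0.224     ] rack xy mm [  -6.79953638 -138.10799062] -138
```

All within tolerance, so I'm handing in.

```bash
python3 -c "
from plant import close_job
print(close_job())"
```

```text
the job is handed in; nothing more can be done
None
```

All four stand upright in the rack, salt shaker nearest the board, then spice jar, pepper mill and sauce bottle; I measured each within 7 mm of its well centre and handed the job in after about 31 s of robot time, though no verdict came back.

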